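# Pack the two-layer spares box: cell below, loaded tray on top

## Robot

A 6-joint arm with a two-finger parallel gripper is mounted at the origin on a cart in front of the work surface, level with it; the furniture and walls round the work are solid. World frame = base frame: x ahead of the robot, y to its left, z up, the work surface at z = 0. Lengths are in m, angles in rad, forces in N, time in s.
With the tool pointing down it reaches from about 0.225 to 0.875 m from the base axis. Payload 3.4 kg.
Tool frame: the origin (TCP) lies at the very end of the fingers, on their centre line; the grasp point (between the pads) lies 19 mm behind it; z points along the fingers, y is the line along which they close (so a half turn about z gives the same grasp; the last joint's range is limited). The gripper opens to 85 mm and grips with 20 to 120 N. Pads are 22 mm wide; open, the fingers measure 114 mm over their backs; the gripper's body (76 mm by 85 mm) begins 54 mm behind the grasp point. The pads swing forward as they close: fully open they stand 13 mm farther back than shut.
Start: joints at [-1.443, 0.276, 1.505, -0, 1.361, -0.121], TCP at [0.142, -0.557, 0.231] pointing down, gripper open.
Joint ranges: [-2.89, 2.89], [-0.75, 2.08], [0.22, 2.7], [-1.18, 4.32], [0.11, 2.71], [-2.7, 2.7]. Speed limits (rad/s): [2.57, 2.57, 3.14, 3.14, 3.14, 3.14].

## Interface

Orientations are given as a unit quaternion [w, x, y, z].
In Python, from rig import manip gives the robot as it stands. The module is installed in compiled form; this text tells all that it offers.
- The arm moves only by the tool play_rows, never from a script. Its argument "motion" is a list of rows, each a list of 5 numbers: the shift along the tool's x, y, z in units of 40 mm (1.0 is 40 mm), then the turn about the tool's z in units of 10 degrees (1.0 is 10 degrees), then the finger opening in mm, from 0 to 85.4. A call has 1 to 5 rows; each row is the pose to reach, as a shift and turn from the pose commanded when the call began, along the tool's axes at that moment; what a row does not reach only later rows make up. A row lasts 1/8 s, in which the tool goes at most 62.5 mm and 10.7 degrees, less where a joint would pass 70% of its speed; a pose out of reach is approached as far as the arm can. A call with a gripper value outside its range is refused whole. The fingers move at their own pace and stop on an object; "newtons" is the grip in N (left out, the last holds). Time passes only in rows, so rows that repeat a pose let the fingers close. It gives the time, the measured TCP pose, the force, the opening and the grip force at its end, in the units of the state.
- manip.get_state(): the state, without advancing time (a new reading comes with each control period).
- manip.get_image(name): name is "scene" or "top" or "wrist"; returns a dict with "img" (480x640x3 uint8, red, green, blue), "range_z" (480x640 float32, m along the optical axis (not along the pixel's ray), 0 where there is no reading), "fx", "fy", "cx", "cy" (pixels), "R" (3x3) and "t" (3): a world point X has camera coordinates R X + t. Camera axes: x right, y down, z forward; pixel columns grow to the right and rows downward; lengths in m; the calibration is good to about 2 mm. A picture is of the moment at which its call begins.
- manip.sign_off(): hands the job in; it is judged then, once.
The state is a dict: "clock": time; "qpos": joint angles; "qd": joint speeds; "effort": joint torques, N m; "position": TCP position; "ee_rot": TCP orientation; "contact_force": force on the tool from outside, world axes, zero at the start; "moment": the same for the moment, N m; "width": finger opening in m; "gripper_force": force on a finger pad.
Only numpy, scipy, OpenCV 4.12 (cv2) and the standard library are available. Lean on these libraries where they do the work, as an engineer would, in place of code of your own. Each camera call takes 0.05 s, during which the arm holds its last target. There are 200 camera calls.

## Task

Pack the blue spares box: lay the small white lithium cell flat in the empty bottom cavity, the one without the red connector. Then take the grey upper tray by its black grip, with the orange-copper roll still in it, and set it squarely on the box as the second layer, so that it drops in and its flange sits flat on the walls all round. Let go of everything.

Things in the scene. Friction and masses are not known exactly. Their poses are not given: they have to be found in the camera images.
- spares_box: Open blue box, fixed, 84 x 128 mm (x, y). Origin: centre of its footprint at bench height; inner floor 13 mm, wall tops 45 mm above it; walls 4 mm. A cross wall at y=0 (top at 33 mm) makes two bottom cavities, each 76 x 58 mm (x, y): the -y one (centre y=-31 mm) is empty, the +y one (y=+31 mm) already holds a small red connector.
- cell_center (a point): Centre of the white lithium cell, a round can 17 mm in diameter, 35 mm long, 20 g, lying on the bench (8.5 mm up), its length along this point's y axis. A longer black-and-copper AA cell and a yellow plug lie near it; they stay out of the box.
- upper_tray: Grey tray, 0.22 kg, level on a 20 mm riser. Origin: centre of underside. Plinth 56 x 100 mm (x, y), 10 mm high, goes inside the box walls with 10 mm play; flange 102 x 146 mm above it lands on the wall tops (origin then 35 mm above the box's); rim up to 25 mm. Black grip bar in the middle: 12 mm thick (x), 36 mm long (y), top 58 mm above the origin. Fits the box either way round.
- solder_wick: Orange-copper flat roll, 37 mm in diameter, 11 mm high, 15 g, lying loose in the tray's +y compartment (y about +46 mm, underside 14 mm above the tray's origin). Origin: centre of its underside. It rides along with the tray.
Not all that is in view belongs to the job. Of the things that look like the solder_wick, the smallest one is meant.

How it is judged:
By the outcome, as a careful person would: the job done as asked, in the order asked, and still so for the second after the job is handed in, with the robot touching nothing.
It also fails if it takes over 58 s, if anything falls off the work surface, if the arm or the gripper's body presses on something with over 40 N, if the wrist force passes 120 N, or if a joint passes its speed limit or range.

## Working session

There is one attempt and no reset: what is moved stays moved. The work goes in short steps, Python scripts to look and compute and a tool call to move; the robot and the scene stay as the last step left them, time stands still between calls to the robot, and variables do not carry over. Pictures are saved under pics/ and viewed, at most 10 in all, crops included, and the job is handed in when it is done.

Besides the shell and the picture viewer there is one more tool, called after "Emit:" by a JSON object that holds its "method" and its "body", one argument or row to a line. play_rows: Moves the arm, as the interface text tells. Its arguments: {"type":"object","properties":{"motion":{"type":"array","items":{"type":"array","items":{"type":"number"}}},"newtons":{"type":"number"}},"required":["motion"]}

```bash
mkdir -p pics; cat > h.py <<'E'
import numpy as np, cv2
from rig import manip
def grab(n):
    d=manip.get_image(n); np.savez(f'{n}.npz',**d); return d
def load(n): return dict(np.load(f'{n}.npz'))
def ray(d,u,v,z):
    "pixel -> world point on plane z"
    R,t=d['R'],d['t']; c=-R.T@t
    w=R.T@np.array([(u-d['cx'])/d['fx'],(v-d['cy'])/d['fy'],1.]); return c+w*(z-c[2])/w[2]
def cloud(d):
    v,u=np.mgrid[:480,:640]; Z=d['range_z']
    P=np.stack([(u-d['cx'])/d['fx']*Z,(v-d['cy'])/d['fy']*Z,Z],-1)
    return (P-d['t'])@d['R']
def proj(d,X):
    c=d['R']@np.array(X)+d['t']; return c[0]/c[2]*d['fx']+d['cx'],c[1]/c[2]*d['fy']+d['cy']
def save(n,im): cv2.imwrite(f'pics/{n}.png',im[...,::-1])
E
python3 - <<'E'
from h import *
for n in('top','scene'):
    d=grab(n); save(n+'0',d['img']); print(n,d['fx'],-d['R'].T@d['t'])
print(manip.get_state())
E
```

```text
top 550.3363523890697 [ 0.43582343 -0.32409868  0.95437142]
scene 556.8612972641997 [ 0.18628557 -0.81461808  0.70553381]
{'clock': 0.1, 'qpos': array([-1.44304855e+00,  2.76533392e-01,  1.50599818e+00, -3.19471681e-05,
        1.36070323e+00, -1.20979606e-01]), 'qd': array([ 7.87371278e-04, -2.09443480e-03, -2.77186351e-03,  5.85121157e-05,
       -5.34274824e-04,  2.42411838e-03]), 'effort': array([ 1.35073202e-03, -4.17699015e+01, -2.46404725e+01, -5.35653612e-05,
        5.85480520e-03,  9.26372621e-06]), 'position': array([ 0.14148306, -0.5568385 ,  0.23052861]), 'ee_rot': array([-8.21018015e-04,  9.92276049e-01,  1.24046640e-01, -1.83981023e-05]), 'contact_force': array([0.67741537, 0.34372552, 0.99261858]), 'moment': array([-0.02713706,  0.02593485, -0.03103678]), 'gripper_force': 0.0, 'width': 0.08541977325393858}
```

View pics/top0.png

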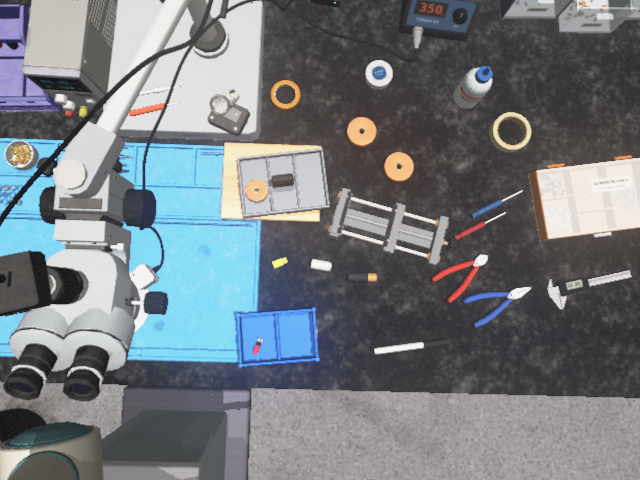

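View pics/scene0.png

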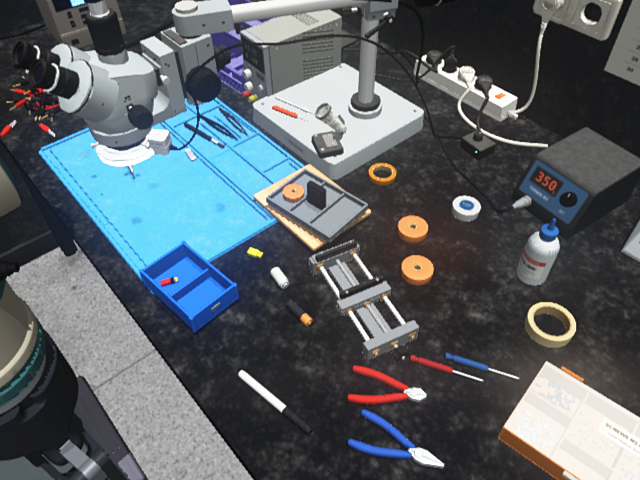

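The top view shows the blue box at (277,337), with the red connector in its left cavity at (257,346), and the tray at (283,182) with its grip at (283,181). 
- Cell candidates: white can (321,265), black-and-copper AA (362,277), yellow plug (280,263). The plain white short can is the one meant. 
- Roll candidates: (256,190) in the tray, (362,131), (399,167), and the ring at (285,95). The smallest, in the tray, is meant.

I'll confirm in one crop and measure.

```bash
python3 - <<'E'
from h import *
d=load('top'); im=d['img']; P=cloud(d)
save('crop1',cv2.resize(im[80:380,210:430],None,fx=2,fy=2,interpolation=cv2.INTER_CUBIC)[:600])
for u,v in((300,320),(277,337),(321,265),(362,277),(283,181),(256,192),(300,180),(228,170),(362,120),(454,410)): print((u,v),P[v,u].round(4))
hsv=cv2.cvtColor(im,cv2.COLOR_RGB2HSV)
def rect(m,z,name):
    cs,_=cv2.findContours(m.astype(np.uint8),cv2.RETR_EXTERNAL,cv2.CHAIN_APPROX_NONE)
    for c in sorted(cs,key=cv2.contourArea)[-2:]:
        W=np.array([ray(d,*p[0],z)[:2] for p in c],np.float32)*1000
        r=cv2.minAreaRect(W); print(name,cv2.boundingRect(c),np.round(r[0],1),np.round(r[1],1),round(r[2],1),'med',W.mean(0).round(1))
H,S,V=cv2.split(hsv)
def roi(m,x0,y0,x1,y1):
    k=np.zeros_like(m);k[y0:y1,x0:x1]=m[y0:y1,x0:x1];return k
Z=P[...,2]
rect(roi((H>105)&(H<120)&(S>150)&(V>60),225,295,330,375),.045,'box')
rect(roi((V>150)&(S<50),305,250,336,280),.0085,'cell')
rect(roi((Z>.035)&(Z<.06)&(S<80),225,140,335,225),.045,'tray')
rect(roi((Z>.068),225,140,335,225),.078,'grip')
rect(roi((H<18)&(S>120)&(V>120),240,175,272,205),.045,'wick')
for n,b in(('r1',(340,110,382,150)),('r2',(380,148,418,185))): rect(roi((H<18)&(S>120)&(V>120),*b),.011,n)
m=(Z>.1)&(np.mgrid[:480,:640][1]<360); print('tall x/y', [ (int(v),P[v,:360][m[v,:360]][:,1].min().round(3) if m[v,:360].any() else None) for v in range(140,400,20)])
E
```

```text
(300, 320) [ 0.3957 -0.3197  0.0107]
(277, 337) [ 0.3678 -0.2827  0.0312]
(321, 265) [ 0.4899 -0.3527  0.0128]
(362, 277) [ 0.4715 -0.4236  0.0113]
(283, 181) [ 0.6208 -0.2854  0.0752]
(256, 192) [ 0.6071 -0.2396  0.0443]
(300, 180) [ 0.6324 -0.3123  0.033 ]
(228, 170) [ 0.649  -0.1873  0.0177]
(362, 120) [ 0.7475 -0.4179  0.0146]
(454, 410) [ 0.106  -0.7912 -0.7509]
box (235, 307, 85, 61) [ 368.9 -283.2] [ 87.4 131.3] 6.1 med [ 368.9 -283.1]
cell (311, 259, 21, 12) [ 490.9 -352.6] [35.6 16.1] 82.2 med [ 491.  -352.1]
tray (334, 220, 1, 1) [ 563.8 -371.3] [0. 0.] 0.0 med [ 563.8 -371.3]
tray (237, 148, 92, 69) [ 625.5 -283.2] [103.1 145.6] 8.4 med [ 625.4 -283. ]
grip (259, 140, 1, 1) [ 686.8 -244.1] [0. 0.] 0.0 med [ 686.8 -244.1]
grip (271, 173, 22, 11) [ 624.9 -283. ] [14.9 34.9] 7.7 med [ 625.2 -283.2]
r1 (350, 118, 7, 5) [ 748.1 -402.3] [ 2.5 12.7] 47.4 med [ 748.1 -402.3]
r1 (347, 124, 29, 22) [ 719.2 -414.9] [51.9 32.6] 76.6 med [ 715.9 -414.2]
r2 (397, 152, 15, 8) [ 688.9 -494.5] [27.5  4.1] 64.7 med [ 689.3 -494.2]
r2 (384, 153, 30, 29) [ 663.7 -481.6] [52.1 43.1] 59.7 med [ 660.5 -480.4]
tall x/y [(140, np.float64(-0.324)), (160, np.float64(-0.119)), (180, np.float64(-0.12)), (200, np.float64(-0.324)), (220, np.float64(-0.117)), (240, np.float64(-0.324)), (260, np.float64(-0.324)), (280, np.float64(-0.324)), (300, np.float64(-0.324)), (320, np.float64(-0.324)), (340, np.float64(-0.324)), (360, np.float64(-0.324)), (380, np.float64(-0.324))]
```

View pics/crop1.png

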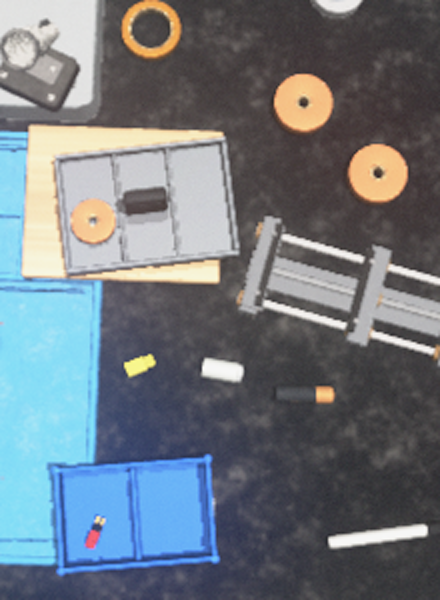

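The crop confirms the white can, with the AA to its right and the plug to its left. The roll in the tray is clearly smaller than the two loose ones. The sizes match the given ones. Next I'll check the tall obstacles and cross-check with the second view.

```bash
python3 - <<'E'
from h import *
d=load('top'); s=load('scene')
print('tcp px',proj(d,[.142,-.557,.231]))
for n in('top','scene'):
    e=load(n); P=cloud(e).reshape(-1,3)[e['range_z'].ravel()>0]
    b=np.degrees(np.arctan2(P[:,1],P[:,0])); r=np.hypot(P[:,0],P[:,1])
    for a in range(-50,-4,5):
        m=(b>a)&(b<a+5)&(P[:,2]>.06)&(r>.15)&(r<.8)
        if m.any(): print(n,a,'n',m.sum(),'r',r[m].min().round(3),'zmax',P[m,2].max().round(3),'r at zmax',r[m][P[m,2].argmax()].round(3))
im=s['img'];hsv=cv2.cvtColor(im,cv2.COLOR_RGB2HSV);H,S,V=cv2.split(hsv)
def roi(m,x0,y0,x1,y1):
    k=np.zeros_like(m);k[y0:y1,x0:x1]=m[y0:y1,x0:x1];return k
def rect(m,z,name):
    cs,_=cv2.findContours(m.astype(np.uint8),cv2.RETR_EXTERNAL,cv2.CHAIN_APPROX_NONE)
    c=max(cs,key=cv2.contourArea);W=np.array([ray(s,*p[0],z)[:2] for p in c],np.float32)*1000
    r=cv2.minAreaRect(W);print(name,cv2.boundingRect(c),np.round(r[0],1),np.round(r[1],1),round(r[2],1))
rect(roi((V>140)&(S<60),262,258,296,298),.0085,'cell')
rect(roi((cloud(s)[...,2]>.072),290,170,340,220),.078,'grip')
# box top corners in top view, from rim height points
Z=cloud(d)
m=roi((Z[...,2]>.038)&(Z[...,2]<.052)&(d['range_z']>0),225,295,330,375)
W=Z[m][:,:2].astype(np.float32)*1000;r=cv2.minAreaRect(W);print('box rim cloud',r)
c=roi((Z[...,2]>.026)&(Z[...,2]<.037),250,300,300,372);print('crosswall',np.median(Z[c],0))
E
```

```text
tcp px (np.float64(481.35832615425903), np.float64(536.5507224220187))
top -30 n 52 r 0.685 zmax 0.081 r at zmax 0.693
top -25 n 159 r 0.674 zmax 0.083 r at zmax 0.688
top -20 n 1941 r 0.323 zmax 0.329 r at zmax 0.345
top -15 n 9689 r 0.172 zmax 0.428 r at zmax 0.433
top -10 n 17864 r 0.185 zmax 0.461 r at zmax 0.501
top -5 n 6629 r 0.215 zmax 0.43 r at zmax 0.468
scene -30 n 92 r 0.682 zmax 0.08 r at zmax 0.695
scene -25 n 148 r 0.672 zmax 0.08 r at zmax 0.687
scene -20 n 2659 r 0.322 zmax 0.33 r at zmax 0.344
scene -15 n 8348 r 0.206 zmax 0.333 r at zmax 0.345
scene -10 n 10279 r 0.198 zmax 0.374 r at zmax 0.433
scene -5 n 2060 r 0.204 zmax 0.351 r at zmax 0.43
cell (271, 267, 18, 20) [ 490.6 -348.4] [41.3 16.8] 81.6
grip (307, 180, 19, 14) [ 622.4 -285.9] [16.  39.7] 7.9
box rim cloud ((369.8332214355469, -282.85552978515625), (85.82782745361328, 131.068603515625), 5.921233177185059)
crosswall [ 0.36221782 -0.28278052  0.03228624]
```

```bash
cat >> h.py <<'E'
from scipy.spatial.transform import Rotation as Ro
def go(x,y,z,ya):
    "print units to reach TCP x,y,z with tool y at world angle ya deg (mod 180)"
    s=manip.get_state(); q=s['ee_rot']; R=Ro.from_quat([q[1],q[2],q[3],q[0]]).as_matrix()
    sh=R.T@(np.array([x,y,z])-s['position'])/.04
    a=np.degrees(np.arctan2(R[1,1],R[0,1])); da=(ya-a+90)%180-90
    print('t',s['clock'],'pos',s['position'].round(4),'ang',round(a,2),'F',s['contact_force'].round(1),'w',round(s['width'],4),'gf',s['gripper_force'],'q6',s['qpos'][5].round(2))
    print('UNITS',sh.round(3),'turn',round(-da/10,3))
E
python3 -c "
from h import *
go(.491,-.352,.13,-7.8)"
```

```text
t 0.1 pos [ 0.1415 -0.5568  0.2305] ang -75.75 F [0.7 0.3 1. ] w 0.0854 gf 0.0 q6 -0.12
UNITS [ 9.729 -2.808  2.519] turn -6.795
```

Emit:
{"method": "play_rows", "body": {
  "motion": [
    [9.73,-2.81,2.52,-6.8,40],
    [9.73,-2.81,2.52,-6.8,40],
    [9.73,-2.81,2.52,-6.8,40],
    [9.73,-2.81,2.52,-6.8,40],
    [9.73,-2.81,2.52,-6.8,40]
  ],
  "newtons": 30
}}

```text
clock: 0.72
position: [0.4046, -0.4028, 0.1551]
ee_rot: [-0.0, 0.827, 0.561, -0.0]
contact_force: [-0.2, -0.9, -0.6]
width: 0.0397
gripper_force: 0.0
```

```bash
python3 -c "
from h import *
go(.491,-.352,.13,-7.8)"
```

```text
t 0.725 pos [ 0.4046 -0.4028  0.1551] ang -21.69 F [-0.2 -0.9 -0.6] w 0.0397 gf 0.0 q6 -0.53
UNITS [1.978 1.538 0.627] turn -1.389
```

Emit:
{"method": "play_rows", "body": {
  "motion": [
    [1.8,1.4,0.6,-1.3,40],
    [1.8,1.4,0.6,-1.3,40],
    [1.8,1.4,0.6,-1.3,40],
    [1.8,1.4,0.6,-1.3,40],
    [1.8,1.4,0.6,-1.3,40]
  ]
}}

```text
clock: 1.35
position: [0.4813, -0.3592, 0.1322]
ee_rot: [0.0, 0.761, 0.649, -0.0]
contact_force: [-0.4, -1.1, -0.3]
width: 0.0396
gripper_force: 0.0
```

```bash
python3 - <<'E'
from h import *
go(.491,-.352,.13,-7.8)
d=grab('wrist'); im=d['img']; save('w1',im)
H,S,V=cv2.split(cv2.cvtColor(im,cv2.COLOR_RGB2HSV))
print('expect px',proj(d,[.491,-.352,.0085]))
cs,_=cv2.findContours(((V>150)&(S<50)).astype(np.uint8),cv2.RETR_EXTERNAL,cv2.CHAIN_APPROX_NONE)
for c in cs:
    if cv2.contourArea(c)<300: continue
    W=np.array([ray(d,*p[0],.0085)[:2] for p in c],np.float32)*1000
    r=cv2.minAreaRect(W);print(cv2.boundingRect(c),np.round(r[0],1),np.round(r[1],1),round(r[2],1))
E
```

```text
t 1.35 pos [ 0.4813 -0.3592  0.1322] ang -9.12 F [-0.4 -1.1 -0.3] w 0.0396 gf 0.0 q6 -0.6
UNITS [0.215 0.212 0.055] turn -0.132
expect px (np.float64(330.7539506999778), np.float64(220.904478369426))
(153, 450, 33, 30) [ 278.  -604.9] [53.6 24.6] 44.1
(457, 266, 24, 70) [ 602.4 -446.4] [70.6  6.5] 75.7
(424, 263, 27, 74) [ 574.  -441.2] [74.5 10.8] 76.0
(407, 261, 30, 72) [ 559.8 -435.6] [70.4 16. ] 76.0
(396, 233, 110, 79) [ 581.4 -418.4] [73.8 91.1] 75.7
(322, 201, 20, 42) [ 491.4 -353.1] [35.2 15.8] 81.9
(0, 94, 143, 386) [ 233.4 -429.7] [418.1 131.9] 63.8
(418, 42, 28, 160) [ 577.9 -290.6] [ 16.8 115.6] 0.2
(414, 0, 201, 227) [ 646.8 -282.1] [130.8 171.1] 8.4
```

View pics/w1.png

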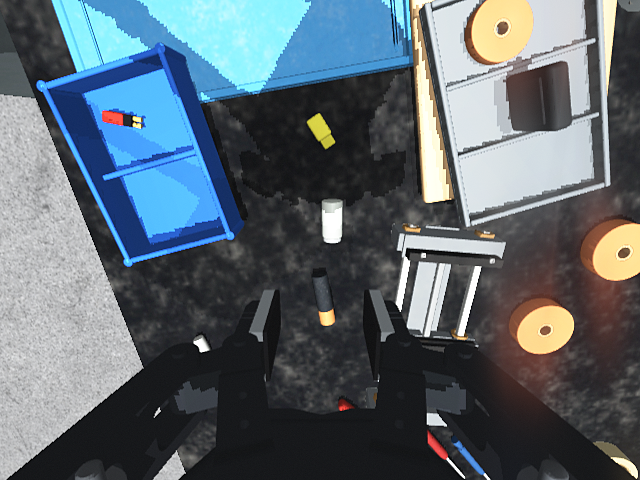

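The wrist view shows the cell at (332,221), computed at (491.4,-353.1) mm, which agrees with the top view. The tray and box are undisturbed.

```bash
python3 -c "
from h import *
go(.4912,-.3527,.04,-8)"
```

```text
t 1.4 pos [ 0.4813 -0.3592  0.1323] ang -9.13 F [ 0.1 -0.2  0.5] w 0.04 gf 0.0 q6 -0.6
UNITS [0.202 0.218 2.307] turn -0.113
```

Emit:
{"method": "play_rows", "body": {
  "motion": [
    [0.2,0.22,1.2,-0.11,40],
    [0.2,0.22,2.3,-0.11,40],
    [0.2,0.22,2.3,-0.11,40],
    [0.2,0.22,2.3,-0.11,40]
  ]
}}

```text
clock: 1.9
position: [0.4926, -0.3531, 0.0414]
ee_rot: [0.001, 0.755, 0.656, 0.0]
contact_force: [-0.3, 0.5, 0.6]
width: 0.04
gripper_force: 0.0
```

```bash
python3 -c "
from h import *
go(.4912,-.3527,.003,-8)"
```

```text
t 1.9 pos [ 0.4926 -0.3531  0.0414] ang -7.99 F [-0.3  0.5  0.6] w 0.04 gf 0.0 q6 -0.6
UNITS [ 0.007 -0.037  0.959] turn 0.001
```

Emit:
{"method": "play_rows", "body": {
  "motion": [
    [0,-0.03,0.6,0,40],
    [0,-0.03,0.94,0,40],
    [0,-0.03,0.94,0,40],
    [0,-0.03,0.94,0,30],
    [0,-0.03,0.94,0,24]
  ]
}}

```text
clock: 2.52
position: [0.4915, -0.3521, 0.0032]
ee_rot: [0.001, 0.754, 0.657, 0.0]
contact_force: [0.1, 0.0, -0.2]
width: 0.024
gripper_force: 0.0
```

Emit:
{"method": "play_rows", "body": {
  "motion": [
    [0,0,0,0,10],
    [0,0,0,0,10],
    [0,0,0,0,10],
    [0,0,0,0,10]
  ]
}}

```text
clock: 3.02
position: [0.4914, -0.352, 0.003]
ee_rot: [0.001, 0.754, 0.657, 0.0]
contact_force: [-0.9, 0.6, 5.7]
width: 0.0157
gripper_force: 29.5
```

Width is 15.7 mm, under 17 mm, so the grip sits slightly above the cell's middle. I'll regrip a little lower.

Emit:
{"method": "play_rows", "body": {
  "motion": [
    [0,0,0,0,26],
    [0,0,0,0,26],
    [0,0,0.07,0,26],
    [0,0,0.07,0,26],
    [0,0,0.07,0,10]
  ]
}}

```text
clock: 3.65
position: [0.4913, -0.352, 0.0004]
ee_rot: [0.001, 0.754, 0.657, -0.0]
contact_force: [-1.1, 0.9, 7.4]
width: 0.0157
gripper_force: 31.5
```

Emit:
{"method": "play_rows", "body": {
  "motion": [
    [0,0,0,0,10],
    [0,0,0,0,10],
    [0,0,0,0,10]
  ]
}}

```text
clock: 4.03
position: [0.4913, -0.352, 0.0004]
ee_rot: [0.001, 0.754, 0.657, -0.0]
contact_force: [-0.8, 0.7, 7.3]
width: 0.0155
gripper_force: 31.8
```

The width is unchanged, so this is pad compliance. I'll lift and check.

Emit:
{"method": "play_rows", "body": {
  "motion": [
    [0,0,-0.4,0,10],
    [0,0,-1.2,0,10],
    [0,0,-2.4,0,10],
    [0,0,-2.4,0,10],
    [0,0,-2.4,0,10]
  ]
}}

```text
clock: 4.65
position: [0.4906, -0.3514, 0.0955]
ee_rot: [-0.0, 0.754, 0.657, -0.0]
contact_force: [0.4, 0.1, -0.6]
width: 0.0157
gripper_force: 29.3
```

```bash
python3 - <<'E'
from h import *
d=grab('wrist'); save('w2',d['img'][180:420,180:480])
go(.3725,-.3140,.10,6.0)
E
```

```text
t 4.7 pos [ 0.4902 -0.351   0.0947] ang -7.93 F [-0.4  0.2 -0.6] w 0.0153 gf 29.298638105392456 q6 -0.6
UNITS [ 0.51  -3.042 -0.128] turn -1.393
```

View pics/w2.png

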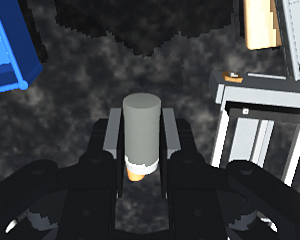

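The cell is held level between the pads (crop 141,130). Moving over the empty cavity.

Emit:
{"method": "play_rows", "body": {
  "motion": [
    [0.51,-3.04,-0.13,-1.4,10],
    [0.51,-3.04,-0.13,-1.4,10],
    [0.51,-3.04,-0.13,-1.4,10],
    [0.51,-3.04,-0.13,-1.4,10],
    [0.51,-3.04,-0.13,-1.4,10]
  ]
}}

```text
clock: 5.32
position: [0.3744, -0.3154, 0.1004]
ee_rot: [0.0, 0.669, 0.744, 0.0]
contact_force: [0.2, 0.0, 0.3]
width: 0.0157
gripper_force: 29.4
```

```bash
python3 - <<'E'
from h import *
go(.3725,-.3140,.015,6.0)
# box rim from wrist cloud
d=grab('wrist'); 
P=cloud(d);m=(d['range_z']>0)&(P[...,2]>.038)&(P[...,2]<.052)&(P[...,0]>.30)&(P[...,0]<.44)&(P[...,1]<-.2)&(P[...,1]>-.365)
H,S,V=cv2.split(cv2.cvtColor(d['img'],cv2.COLOR_RGB2HSV)); m&=(H>100)&(H<125)&(S>120)
print(m.sum(),cv2.minAreaRect(P[m][:,:2].astype(np.float32)*1000))
E
```

```text
t 5.325 pos [ 0.3744 -0.3154  0.1004] ang 6.08 F [0.2 0.  0.3] w 0.0157 gf 29.43360596895218 q6 -0.95
UNITS [ 0.041 -0.045  2.135] turn 0.008
4577 ((370.0593566894531, -282.86346435546875), (87.2136459350586, 131.40403747558594), 5.7978997230529785)
```

Emit:
{"method": "play_rows", "body": {
  "motion": [
    [0.04,-0.04,1.0,0,10],
    [0.04,-0.04,1.7,0,10],
    [0.04,-0.04,2.0,0,10],
    [0.04,-0.04,2.12,0,10],
    [0.04,-0.04,2.12,0,10]
  ]
}}

```text
clock: 6.0
position: [0.3721, -0.3137, 0.0162]
ee_rot: [0.001, 0.669, 0.744, -0.0]
contact_force: [0.2, 0.2, 0.3]
width: 0.0158
gripper_force: 29.4
```

Emit:
{"method": "play_rows", "body": {
  "motion": [
    [0,0,0.02,0,10],
    [0,0,0.02,0,20],
    [0,0,0.02,0,27],
    [0,0,0.02,0,27],
    [0,0,0.02,0,27]
  ]
}}

```text
clock: 6.62
position: [0.3715, -0.3133, 0.0151]
ee_rot: [0.0, 0.669, 0.744, -0.0]
contact_force: [-0.3, -0.9, -0.5]
width: 0.027
gripper_force: 0.0
```

Emit:
{"method": "play_rows", "body": {
  "motion": [
    [0,0,-0.3,0,27],
    [0,0,-1.2,0,27],
    [0,0,-2.4,0,40],
    [0,0,-3,0,40],
    [0,0,-3,0,40]
  ]
}}

```text
clock: 7.25
position: [0.3727, -0.3145, 0.1377]
ee_rot: [0.003, 0.669, 0.744, -0.0]
contact_force: [0.1, -0.1, -0.8]
width: 0.0402
gripper_force: 0.0
```

```bash
python3 - <<'E'
from h import *
d=grab('wrist'); save('w3',d['img']); P=cloud(d)
H,S,V=cv2.split(cv2.cvtColor(d['img'],cv2.COLOR_RGB2HSV))
m=(V>140)&(S<60)&(P[...,0]>.32)&(P[...,0]<.42)&(P[...,1]<-.23)&(P[...,1]>-.35)&(P[...,2]<.06)
print(m.sum(),cv2.minAreaRect(P[m][:,:2].astype(np.float32)*1000),P[m][:,2].max())
go(.6252,-.2835,.15,8.0)
E
```

```text
817 ((370.23052978515625, -292.85760498046875), (16.14830207824707, 88.3176498413086), 6.481197357177734) 0.030930322575925158
t 7.3 pos [ 0.3718 -0.3135  0.136 ] ang 6.07 F [-0.   0.3 -0.6] w 0.0398 gf 0.0 q6 -0.95
UNITS [ 0.074  6.379 -0.341] turn -0.193
```

View pics/w3.png

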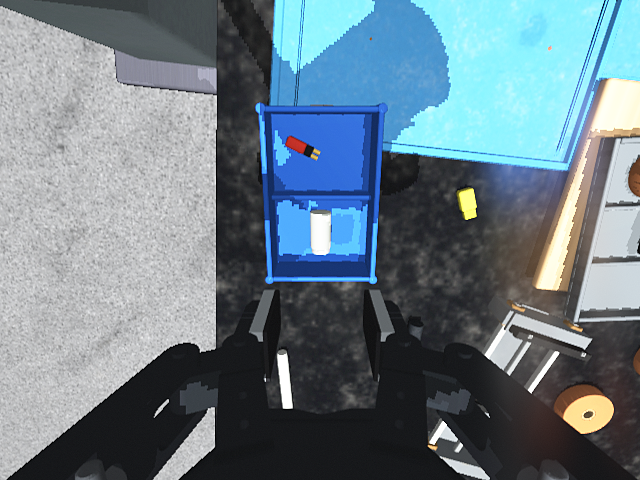

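The cell lies flat in the empty (-y) cavity at (320,232), its top at about 31 mm, and the connector at (303,148) is untouched. Now to the tray.

Emit:
{"method": "play_rows", "body": {
  "motion": [
    [0.07,6.38,-0.34,-0.19,40],
    [0.07,6.38,-0.34,-0.19,40],
    [0.07,6.38,-0.34,-0.19,40],
    [0.07,6.38,-0.34,-0.19,40],
    [0.07,6.38,-0.34,-0.19,40]
  ]
}}

```text
clock: 7.92
position: [0.6282, -0.2821, 0.1458]
ee_rot: [-0.001, 0.655, 0.756, 0.0]
contact_force: [-1.0, -0.1, 0.5]
width: 0.0399
gripper_force: 0.0
```

```bash
python3 - <<'E'
from h import *
go(.6252,-.2835,.10,8.0)
d=grab('wrist'); P=cloud(d); ok=d['range_z']>0
near=(abs(P[...,0]-.625)<.08)&(abs(P[...,1]+.283)<.1)&ok
r=near&(P[...,2]>.040)&(P[...,2]<.05); S=cv2.split(cv2.cvtColor(d['img'],cv2.COLOR_RGB2HSV))[1]
r&=S<70
print('rim',r.sum(),cv2.minAreaRect(P[r][:,:2].astype(np.float32)*1000))
g=near&(P[...,2]>.070)&(P[...,2]<.085)&(abs(P[...,0]-.625)<.03)&(abs(P[...,1]+.283)<.03)
print('grip',g.sum(),cv2.minAreaRect(P[g][:,:2].astype(np.float32)*1000),P[g][:,2].max())
E
```

```text
t 7.925 pos [ 0.6282 -0.2821  0.1458] ang 8.15 F [-1.  -0.1  0.5] w 0.0399 gf 0.0 q6 -0.67
UNITS [-0.027 -0.08   1.146] turn 0.015
rim 3815 ((625.5663452148438, -289.1228942871094), (205.98912048339844, 135.11692810058594), 82.27826690673828)
grip 967 ((627.1985473632812, -282.32196044921875), (14.255228042602539, 35.38176345825195), 8.45319938659668) 0.07897776636916874
```

Emit:
{"method": "play_rows", "body": {
  "motion": [
    [-0.02,-0.06,1.0,0,40],
    [-0.02,-0.06,1.9,0,40],
    [-0.02,-0.06,2.4,0,40],
    [-0.02,-0.06,2.6,0,40],
    [-0.02,-0.06,2.6,0,40]
  ]
}}

```text
clock: 8.6
position: [0.6214, -0.2846, 0.0442]
ee_rot: [-0.001, 0.657, 0.754, -0.0]
contact_force: [-0.2, -0.2, -0.2]
width: 0.0399
gripper_force: 0.0
```

```bash
python3 -c "
from h import *
go(.626,-.2830,.042,8.2)"
```

```text
t 8.6 pos [ 0.6214 -0.2846  0.0442] ang 7.93 F [-0.2 -0.2 -0.2] w 0.0399 gf 0.0 q6 -0.67
UNITS [0.025 0.119 0.054] turn -0.027
```

Emit:
{"method": "play_rows", "body": {
  "motion": [
    [0.02,0.11,0.05,0,40],
    [0.02,0.11,0.05,0,40],
    [0.02,0.11,0.05,0,30],
    [0.02,0.11,0.05,0,22],
    [0.02,0.11,0.05,0,17]
  ],
  "newtons": 70
}}

```text
clock: 9.22
position: [0.627, -0.2832, 0.0428]
ee_rot: [0.0, 0.656, 0.755, -0.0]
contact_force: [0.7, -0.0, -0.5]
width: 0.0169
gripper_force: 0.0
```

Emit:
{"method": "play_rows", "body": {
  "motion": [
    [0,0,0,0,13],
    [0,0,0,0,5],
    [0,0,0,0,5],
    [0,0,0,0,5],
    [0,0,0,0,5]
  ]
}}

```text
clock: 9.85
position: [0.627, -0.2832, 0.0428]
ee_rot: [0.0, 0.656, 0.755, -0.0]
contact_force: [-1.3, 0.1, 1.0]
width: 0.0112
gripper_force: 68.7
```

```bash
python3 - <<'E'
from h import *
go(.626,-.2830,.042,8.2)
d=grab('top'); P=cloud(d); im=d['img'];H,S,V=cv2.split(cv2.cvtColor(im,cv2.COLOR_RGB2HSV))
m=(H<18)&(S>120)&(V>120);m[:175]=0;m[205:]=0;m[:,:240]=0;m[:,272:]=0
print('wick px',m.sum(), np.median(P[m],0))
E
```

```text
t 9.85 pos [ 0.627  -0.2832  0.0428] ang 7.97 F [-1.3  0.1  1. ] w 0.0112 gf 68.70146155357361 q6 -0.66
UNITS [ 0.01  -0.023  0.019] turn -0.023
wick px 4 [ 0.62279187 -0.23411188  0.04486002]
```

The grip is firm (11.2 mm, 69 N). Lifting gently.

Emit:
{"method": "play_rows", "body": {
  "motion": [
    [0,0,-0.1,0,5],
    [0,0,-0.35,0,5],
    [0,0,-0.7,0,5],
    [0,0,-1.1,0,5],
    [0,0,-1.5,0,5]
  ]
}}

```text
clock: 10.52
position: [0.6273, -0.2833, 0.1043]
ee_rot: [0.001, 0.656, 0.755, 0.0]
contact_force: [0.2, -0.9, -2.3]
width: 0.0107
gripper_force: 68.2
```

Emit:
{"method": "play_rows", "body": {
  "motion": [
    [0,0,-0.3,0,5],
    [0,0,-0.5,0,5],
    [0,0,-0.6,0,5],
    [0,0,-0.6,0,5]
  ]
}}

```text
clock: 11.02
position: [0.6269, -0.2832, 0.1266]
ee_rot: [-0.0, 0.656, 0.755, -0.0]
contact_force: [-0.9, 0.4, -2.7]
width: 0.0112
gripper_force: 68.2
```

```bash
python3 -c "
from h import *
go(.3697,-.2829,.125,5.95)"
```

```text
t 11.025 pos [ 0.6269 -0.2832  0.1266] ang 7.97 F [-0.9  0.4 -2.7] w 0.0112 gf 68.18978190422058 q6 -0.66
UNITS [ 0.898 -6.368  0.041] turn 0.202
```

Emit:
{"method": "play_rows", "body": {
  "motion": [
    [0.05,-0.3,0.0,0.02,5],
    [0.14,-0.9,0.0,0.05,5],
    [0.24,-1.6,0.0,0.08,5],
    [0.35,-2.4,0.0,0.1,5],
    [0.47,-3.2,0.0,0.12,5]
  ]
}}

```text
clock: 11.65
position: [0.4954, -0.2818, 0.1261]
ee_rot: [-0.001, 0.664, 0.748, -0.0]
contact_force: [-0.4, -0.6, -2.0]
width: 0.0111
gripper_force: 68.3
```

Emit:
{"method": "play_rows", "body": {
  "motion": [
    [0.1,-0.8,0,0.02,5],
    [0.22,-1.6,0,0.04,5],
    [0.32,-2.3,0,0.06,5],
    [0.38,-2.8,0,0.08,5],
    [0.41,-3.05,0,0.08,5]
  ]
}}

```text
clock: 12.28
position: [0.3733, -0.2802, 0.1266]
ee_rot: [-0.0, 0.67, 0.743, -0.0]
contact_force: [0.2, 0.1, -2.6]
width: 0.0112
gripper_force: 68.3
```

Emit:
{"method": "play_rows", "body": {
  "motion": [
    [0,-0.1,0,0,5],
    [0,-0.1,0,0,5],
    [0,-0.1,0,0,5]
  ]
}}

```text
clock: 12.65
position: [0.3713, -0.2811, 0.1267]
ee_rot: [0.0, 0.669, 0.743, 0.0]
contact_force: [0.5, 0.0, -2.1]
width: 0.0113
gripper_force: 68.3
```

```bash
python3 - <<'E'
from h import *
go(.3697,-.2829,.075,5.95)
d=grab('wrist'); P=cloud(d); z=P[...,2]; S=cv2.split(cv2.cvtColor(d['img'],cv2.COLOR_RGB2HSV))[1]
m=(d['range_z']>0)&(z>.10)&(z<.145)&(S<70)&(abs(P[...,0]-.37)<.075)&(abs(P[...,1]+.283)<.095)
m=cv2.morphologyEx(m.astype(np.uint8),cv2.MORPH_OPEN,np.ones((3,3)))>0
print(m.sum(),cv2.minAreaRect(P[m][:,:2].astype(np.float32)*1000),np.percentile(z[m],[5,50,95]))
save('w4',d['img'])
E
```

```text
t 12.65 pos [ 0.3713 -0.2811  0.1267] ang 5.99 F [ 0.5  0.  -2.1] w 0.0113 gf 68.29957008361816 q6 -0.9
UNITS [-0.041 -0.045  1.291] turn 0.004
34689 ((371.8558349609375, -279.3812255859375), (102.74785614013672, 143.06777954101562), 5.992487907409668) [0.11628314 0.11755268 0.12778247]
```

View pics/w4.png

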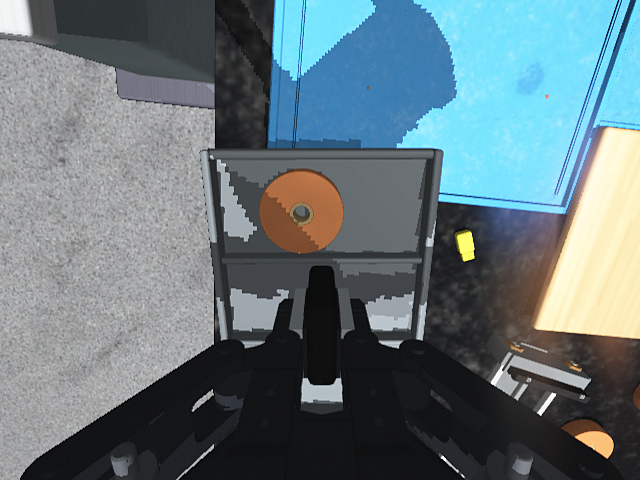

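The tray hangs level over the box, square to it (5.99° against 5.95°), with the roll in its compartment at (302,212). Lowering.

Emit:
{"method": "play_rows", "body": {
  "motion": [
    [-0.04,-0.045,0.2,0,5],
    [-0.04,-0.045,0.6,0,5],
    [-0.04,-0.045,1.0,0,5],
    [-0.04,-0.045,1.25,0,5],
    [-0.04,-0.045,1.25,0,5]
  ]
}}

```text
clock: 13.32
position: [0.3685, -0.2821, 0.0758]
ee_rot: [-0.001, 0.669, 0.743, 0.0]
contact_force: [-0.2, -0.9, -2.0]
width: 0.0112
gripper_force: 68.3
```

```bash
python3 -c "
from h import *
go(.3697,-.2829,.059,5.95)"
```

```text
t 13.325 pos [ 0.3685 -0.2821  0.0758] ang 5.97 F [-0.2 -0.9 -2. ] w 0.0112 gf 68.30021381378174 q6 -0.91
UNITS [-0.023  0.028  0.419] turn 0.002
```

Emit:
{"method": "play_rows", "body": {
  "motion": [
    [0,0.02,0.15,0,5],
    [0,0.02,0.3,0,5],
    [0,0.02,0.4,0,5],
    [0,0.02,0.42,0,5],
    [0,0.02,0.42,0,5]
  ]
}}

```text
clock: 13.95
position: [0.3698, -0.2826, 0.0599]
ee_rot: [0.0, 0.669, 0.743, -0.0]
contact_force: [-0.8, -0.8, -2.3]
width: 0.0111
gripper_force: 68.3
```

Emit:
{"method": "play_rows", "body": {
  "motion": [
    [0,0,0.025,0,5],
    [0,0,0.025,0,5],
    [0,0,0.025,0,5]
  ]
}}

```text
clock: 14.32
position: [0.3698, -0.2826, 0.0589]
ee_rot: [0.0, 0.669, 0.743, -0.0]
contact_force: [-0.1, -0.7, -2.3]
width: 0.011
gripper_force: 68.3
```

Emit:
{"method": "play_rows", "body": {
  "motion": [
    [0,0,0.02,0,5],
    [0,0,0.035,0,5],
    [0,0,0.035,0,5],
    [0,0,0.035,0,5]
  ]
}}

```text
clock: 14.82
position: [0.3698, -0.2825, 0.0577]
ee_rot: [0.0, 0.669, 0.743, -0.0]
contact_force: [-1.3, 1.3, 3.3]
width: 0.011
gripper_force: 69.0
```

Contact at 57.7 mm, as expected. I'll release slowly and retreat straight up.

Emit:
{"method": "play_rows", "body": {
  "motion": [
    [0,0,0,0,14],
    [0,0,0,0,20],
    [0,0,0,0,30],
    [0,0,0,0,36],
    [0,0,0,0,36]
  ]
}}

```text
clock: 15.45
position: [0.3697, -0.2825, 0.0574]
ee_rot: [0.0, 0.669, 0.743, -0.0]
contact_force: [0.4, -0.3, -0.3]
width: 0.0357
gripper_force: 0.0
```

Emit:
{"method": "play_rows", "body": {
  "motion": [
    [0,0,-0.4,0,36],
    [0,0,-1.2,0,36],
    [0,0,-2.4,0,36],
    [0,0,-3,0,36],
    [0,0,-3,0,36]
  ]
}}

```text
clock: 16.08
position: [0.3707, -0.2835, 0.1793]
ee_rot: [0.002, 0.669, 0.743, -0.0]
contact_force: [0.7, -1.2, -0.3]
width: 0.0361
gripper_force: 0.0
```

Emit:
{"method": "play_rows", "body": {
  "motion": [
    [1.5,0,0,0,36],
    [2.5,0,0,0,36],
    [2.5,0,0,0,36],
    [2.5,0,0,0,36]
  ]
}}

```text
clock: 16.58
position: [0.3593, -0.1832, 0.1767]
ee_rot: [-0.0, 0.669, 0.743, -0.0]
contact_force: [-0.0, -0.3, -0.2]
width: 0.0359
gripper_force: 0.0
```

```bash
python3 - <<'E'
from h import *
d=grab('scene'); P=cloud(d);z=P[...,2];S=cv2.split(cv2.cvtColor(d['img'],cv2.COLOR_RGB2HSV))[1]
save('end',cv2.resize(d['img'][180:380,80:340],None,fx=2.5,fy=2.5))
m=(d['range_z']>0)&(z>.047)&(z<.066)&(S<70)&(abs(P[...,0]-.37)<.055)&(abs(P[...,1]+.283)<.075)
Q=P[m]; A=np.c_[Q[:,:2]-Q[:,:2].mean(0),np.ones(len(Q))]
c=np.linalg.lstsq(A,Q[:,2],rcond=None)[0]
print(m.sum(),'tilt deg',np.degrees(c[:2]).round(2),'z',c[2],np.percentile(Q[:,2],[5,50,95]))
r=(d['range_z']>0)&(z>.056)&(z<.066)&(S<70)&(abs(P[...,0]-.37)<.075)&(abs(P[...,1]+.283)<.095)
print(cv2.minAreaRect(P[r][:,:2].astype(np.float32)*1000))
for n,t in(('+y',P[r][P[r][:,1]>-.22]),('-y',P[r][P[r][:,1]<-.345])): print(n,len(t),np.percentile(t[:,2],90) if len(t) else '')
print(manip.get_state()['position'],manip.get_state()['contact_force'])
E
```

```text
4230 tilt deg [-0.35 -0.26] z 0.051272305729407955 [0.04756077 0.04960712 0.05887904]
((368.925537109375, -281.8731689453125), (103.24217987060547, 147.39491271972656), 6.166276454925537)
+y 112 0.05949518079034076
-y 227 0.06013905627952634
[ 0.35949248 -0.18370213  0.17688844] [ 0.70691164  0.43442377 -0.13681254]
```

View pics/end.png

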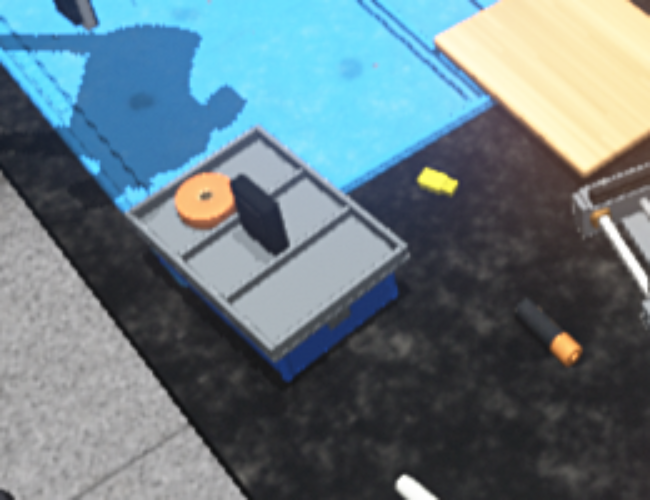

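The tray sits level on the box: its rim is at 60 mm at both ends, its outline is square to the walls, and the roll (205,200) is in its compartment. The gripper is clear.

```bash
python3 -c "
from rig import manip
print(manip.sign_off())"
```

```text
the job is handed in; nothing more can be done
None
```

The job is handed in at about 17 s of the 58 s: the white cell lies flat in the empty cavity, the tray with its roll sits level and square on the box (rim 60 mm at both ends), and the gripper has let go and is clear.

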